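# Hold the sprung tongs closed to the green mark over the steel pan

### The job

Pick the sprung tongs up off the blue rest, bring them, level, to where the orange tips are a few centimetres above the rim of the steel pan, over its middle, and squeeze them until the red pointer stands in the green band of the gauge strip (tips 20 mm apart), so that a colleague can slip the storage clip on. Finish while still holding them there, squeezed to the mark and quite still: do not put them down or let go. Leave everything else where it stands.

Things in the scene. Friction and masses are not known exactly. Their poses are not given: they have to be found in the camera images.
- tongs: Steel kitchen tongs, 198 mm long, 18 mm tall, about 80 g, lying level, arms opening sideways. Origin: on the underside, midway between the black grip pads. x points to the orange tips, y to the left arm, z up. A steel heel lies at x = -121 to -95 mm; both arms hinge on it at x = -100, y = +-13 mm and move as mirror images. The pads push back with about 8 N each at the mark, 11 N shut
- tongs_grip (a point): point to grip: midway between the black grip pads (each 40 mm long, 18 mm tall, 100 mm in front of the hinges), at half height, 9 mm above the tongs' underside. Width over the pads' outer faces: 58 mm open, 32 mm at the mark, where the arms are parallel
- tongs_tips (a point): point midway between the tips, 70 mm ahead of the grip point along the tongs' x, at half height
- tip_left (a point): inner face of the left orange tip, half height; the distance to tip_right is the tip gap: 64 mm open, 20 mm at the mark. The left arm carries the white gauge strip, 2 mm thick, across the top 31 to 47 mm ahead of the grip point; squeezed, it juts out 57 mm past the right arm. Its green band, 6.6 mm wide, stands for a gap of 16 to 24 mm
- tip_right (a point): inner face of the right orange tip; the right arm carries the red pointer that runs over the gauge strip. The tip gap changes 1.7 times as much as the width over the grip pads
- jaw_left (a joint): squeeze angle of the left arm, rad: 0 open, 0.13 at the mark (0.118 to 0.142 is the green band), 0.185 tips nearly shut. The right arm has the same angle
- rest: blue utensil rest, fixed, 110 mm wide: a 6 mm plate with two ridges across it, tops at 28 mm, 12 mm thick, at x = -105 and +45 mm; between them the space beside the grip pads is free. Origin: on the table, below the tongs' grip point to within 8 mm; x as the tongs' to within 0.1 rad. It is on the robot's left or right, the pan on the other side
- pan: open steel pan, fixed, 176 (x) x 162 (y) x 65 mm tall, walls 4 mm. Origin: centre of its underside, on the table
- cups: short stack of three lidded red portion cups, 62 dia x 78 tall, between rest and pan; origin: centre of its underside; leave it alone
- cups_side: stack of four lidded red portion cups, 62 dia x 104 tall, on the robot's right; origin: centre of its underside; leave it alone
- tub: red lidded tub 118 x 168 x 95 tall, at the back; origin: centre of its underside; leave it alone
- squeeze: yellow squeeze bottle 54 dia x 160 tall, at the back; origin: centre of its underside; leave it alone
- spice: amber spice jar 48 dia x 90 tall, at the back; origin: centre of its underside; leave it alone
- tin: steel tin 74 dia x 110 tall, on the robot's left; origin: centre of its underside; leave it alone
- shaker: aluminium shaker 48 dia x 85 tall, on the robot's right; origin: centre of its underside; leave it alone
Things that resemble listed ones, but are neither listed nor needed, are in the scene too. What is shaped like the pan but purple is not meant.

How it is judged:
By the outcome, as a careful person would: the job done as asked, in the order asked, and still so for the second after the job is handed in, while the arm keeps its last pose, push and grip.
It also fails if it takes over 45 s, if anything falls off the work surface, if the arm or the gripper's body presses on something with over 40 N, if the wrist force passes 120 N, or if a joint passes its speed limit or range.

### The arm

A 6-joint arm with a two-finger parallel gripper is mounted at the origin on the work surface. World frame = base frame: x ahead of the robot, y to its left, z up, the work surface at z = 0. Lengths are in m, angles in rad, forces in N, time in s.
With the tool pointing down it reaches from about 0.3 to 0.875 m from the base axis. Payload 6.4 kg.
Tool frame: the origin (TCP) lies on the centre line of the jaws, within the pads' length; the fingertips stand 25 mm ahead of it and the grasp point (between the pads) lies 6 mm ahead of it (ctrl.tip_reach is the distance from the TCP to the fingertips, in m); z points along the fingers, y is the line along which they close (so a half turn about z gives the same grasp; the last joint's range is limited). The gripper opens to 85 mm and grips with 20 to 120 N. Pads are 22 mm wide; open, the fingers measure 114 mm over their backs; the gripper's body (76 mm by 85 mm) begins 54 mm behind the grasp point. The pads swing forward as they close: fully open they stand 13 mm farther back than shut.
Start: joints at [0.915, 0.181, 1.607, -0, 1.354, -0.206], TCP at [0.25, 0.518, 0.256] pointing down, gripper open.
Joint ranges: [-2.99, 2.99], [-0.89, 2.07], [0.3, 2.58], [-1.14, 4.28], [0, 2.63], [-3.12, 3.12]. Speed limits (rad/s): [2.57, 2.57, 3.01, 3.14, 3.14, 3.14].

### API

Orientations are given as a unit quaternion [w, x, y, z].
In Python, from bench import ctrl gives the robot as it stands.
- The arm moves only by the tool servo_tool, never from a script. Its argument "motion" is a list that holds one entry, the list of rows, each a list of 5 numbers: the shift along the tool's x, y, z in cm, then the turn about the tool's z in degrees, then the closure, from -1 (fully open) to 1 (shut). In form: [[[dx, dy, dz, twist, claw], ...]]. A call has 1 to 5 rows; each row is the pose to reach, as a shift and turn from the pose commanded when the call began, along the tool's axes at that moment; what a row does not reach only later rows make up. A row lasts 1/10 s, in which the tool goes at most 50 mm and 8.59 degrees, less where a joint would pass 70% of its speed; a pose out of reach is approached as far as the arm can. A call with a gripper value outside its range is refused whole. The fingers move at their own pace and stop on an object; the grip force is fixed at half the most. Time passes only in rows, so rows that repeat a pose let the fingers close. It gives the time, the measured TCP pose, the force, the opening and the grip force at its end, in the units of the state.
- ctrl.get_obs(): the state, without advancing time (a new reading comes with each control period).
- ctrl.camera(name): name is "scene" or "top" or "wrist"; returns a dict with "pixels" (400x640x3 uint8, red, green, blue), "depth" (400x640 float32, m along the optical axis (not along the pixel's ray), 0 where there is no reading), "fx", "fy", "cx", "cy" (pixels), "k1" (the pictures are not rectified: a ray, as slopes to the right and down, at radius r is drawn at 1 + k1 r^2 times it, then the intrinsics apply), "R" (3x3) and "t" (3): a world point X has camera coordinates R X + t; the wrist camera has in their place "hand_eye" (4x4, takes a point from camera to tool coordinates, whose origin is the TCP and whose axes are the flange's). Camera axes: x right, y down, z forward; pixel columns grow to the right and rows downward; lengths in m; the calibration is good to about 2 mm. A picture is of the moment at which its call begins: read the wrist's pose just before it.
- ctrl.hand_in(): hands the job in; it is judged then, once.
The state is a dict: "time_s": time; "q": joint angles; "dq": joint speeds; "joint_efforts": joint torques, N m; "eef_pos": TCP position; "eef_rot": TCP orientation; "wrist_force": force on the tool from outside, world axes, zero at the start; "torque": the same for the moment, N m; "opening": opening from 0.0 (shut) to 1.0 (fully open); "grasp_force": force on a finger pad.
Only numpy, scipy, OpenCV 4.12 (cv2) and the standard library are available. Lean on these libraries where they do the work, as an engineer would, in place of code of your own. Each camera call takes 0.05 s, during which the arm holds its last target. There are 200 camera calls.

## Working session

There is one attempt and no reset: what is moved stays moved. The work goes in short steps, Python scripts to look and compute and a tool call to move; the robot and the scene stay as the last step left them, time stands still between calls to the robot, and variables do not carry over. Pictures are saved under pics/ and viewed, at most 10 in all, crops included, and the job is handed in when it is done.

Besides the shell and the picture viewer there is one more tool, called as name([rows], argument=value, ...), one row to a line, values as JSON. servo_tool: Moves the arm, as the interface text tells. Its arguments: {"type":"object","properties":{"motion":{"type":"array"}},"required":["motion"]}

```bash
mkdir -p pics; cat > h.py <<'E'
import numpy as np,cv2
from bench import ctrl
from scipy.spatial.transform import Rotation as Ro
def shot(n,f=None):
    o=ctrl.get_obs(); c=ctrl.camera(n)
    if f: cv2.imwrite(f'pics/{f}.png',c['pixels'][:,:,::-1])
    K=np.array([[c['fx'],0,c['cx']],[0,c['fy'],c['cy']],[0,0,1.]])
    v,u=np.mgrid[0:400,0:640]
    p=cv2.undistortPointsIter(np.stack([u,v],-1).reshape(-1,1,2).astype(float),K,np.array([c['k1'],0,0,0.]),None,None,(3,50,1e-9)).reshape(400,640,2)
    d=c['depth'][...,None]; P=np.concatenate([p*d,d],-1)
    if 'R' in c and c.get('R') is not None: W=(P-np.array(c['t']))@np.array(c['R'])
    else:
        H=np.array(c['hand_eye']); w,x,y,z=o['eef_rot']
        W=(P@H[:3,:3].T+H[:3,3])@Ro.from_quat([x,y,z,w]).as_matrix().T+np.array(o['eef_pos'])
    W[c['depth']==0]=np.nan
    return c['pixels'],W
E
python3 - <<'E'
from h import *
for n in ('top','scene'):
    p,W=shot(n,n+'0'); np.savez(n,p=p,W=W)
print(ctrl.get_obs())
E
```

```text
{'time_s': 0.1, 'q': array([ 9.14712955e-01,  1.81484140e-01,  1.60791650e+00, -3.67035677e-05,
        1.35382221e+00, -2.06250889e-01]), 'dq': array([ 0.00184426, -0.00113831, -0.00117075, -0.00113248, -0.00041922,
        0.00019789]), 'joint_efforts': array([-4.48718447e-04, -4.45869219e+01, -3.52238059e+01, -2.95340888e-04,
        4.00333840e-03, -3.70380548e-06]), 'eef_pos': array([0.24969331, 0.51743277, 0.25546034]), 'eef_rot': array([-3.24376582e-04,  2.23020774e-01,  9.74813351e-01, -7.47987466e-04]), 'wrist_force': array([ 0.42234413, -0.85232496,  0.80458948]), 'torque': array([-0.04981879, -0.05108801, -0.02103894]), 'grasp_force': 0.0, 'opening': 0.9981199963350745}
```

View pics/top0.png

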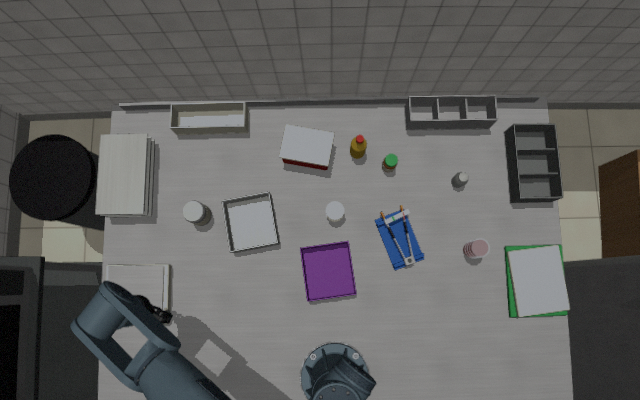

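View pics/scene0.png

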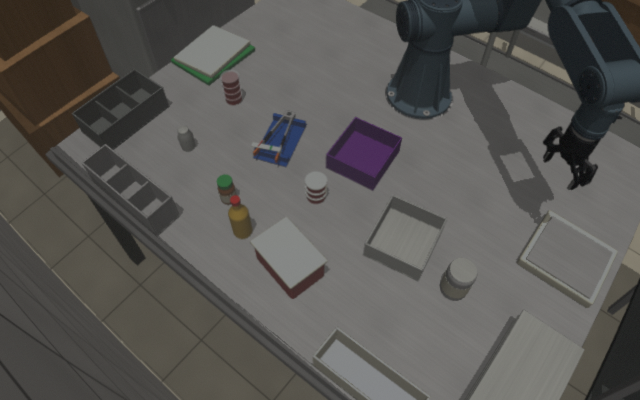

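Top picture: the tongs are on the blue rest at (400,238). There are three pan candidates: the steel tray at (251,222), the purple one at (328,271) and a shallow white tray at (138,285). The steel one fits: it is open, about 176x162, and the cups at (335,212) stand between it and the rest. I'll measure it and confirm in one crop.

```bash
python3 - <<'E'
from h import *
d=np.load('top.npz');p,W=d['p'],d['W']
def reg(u0,u1,v0,v1,z0,z1):
    w=W[v0:v1,u0:u1].reshape(-1,3); return w[(w[:,2]>z0)&(w[:,2]<z1)]
for nm,r in dict(pan=(215,288,185,258,.045,.08),white=(100,175,258,330,.015,.08),purple=(295,362,236,306,.045,.09),cups=(320,350,198,228,.07,.1)).items():
    w=reg(*r); 
    if len(w)<5: print(nm,len(w)); continue
    b=cv2.minAreaRect(w[:,:2].astype(np.float32)); print(nm,len(w),np.round(b[0],4),np.round(b[1],3),b[2],np.percentile(w[:,2],[5,50,95]).round(3))
hsv=cv2.cvtColor(p,cv2.COLOR_RGB2HSV)
m=np.zeros((400,640),bool);m[200:275,370:430]=True
bl=m&(hsv[...,0]>100)&(hsv[...,0]<125)&(hsv[...,1]>120)
w=W[bl];w=w[np.isfinite(w[:,0])]
b=cv2.minAreaRect(w[:,:2].astype(np.float32));print('rest',b)
o=m&((hsv[...,0]<18)&(hsv[...,1]>130));print('orange',np.argwhere(o)[:,::-1].tolist(),W[o].round(3).tolist())
c=np.hstack([cv2.resize(p[a:a+80,b:b+80],(400,400),interpolation=cv2.INTER_CUBIC) for a,b in((200,360),(183,211))])
cv2.imwrite('pics/crop1.png',c[:,:,::-1])
E
```

```text
pan 383 [0.5132 0.2721] [0.178 0.164] 9.800365447998047 [0.048 0.061 0.068]
white 2051 [0.28   0.6579] [0.225 0.195] 89.31785583496094 [0.029 0.042 0.049]
purple 305 [0.3463 0.0142] [0.177 0.162] 7.165102005004883 [0.051 0.063 0.069]
cups 270 [ 0.5433 -0.0118] [0.059 0.06 ] 45.1612548828125 [0.072 0.077 0.082]
rest ((0.4494382441043854, -0.23114970326423645), (0.1831691712141037, 0.11042027920484543), 19.90221405029297)
orange [[400, 206], [401, 207], [401, 208], [401, 209], [402, 209], [401, 210], [402, 210], [381, 212], [381, 213], [382, 213], [381, 214], [382, 214], [382, 215], [383, 215], [382, 216], [383, 216], [383, 217], [384, 217]] [[0.559, -0.234, 0.034], [0.553, -0.236, 0.047], [0.551, -0.236, 0.042], [0.548, -0.237, 0.039], [0.546, -0.238, 0.051], [0.544, -0.236, 0.04], [0.543, -0.239, 0.046], [0.538, -0.168, 0.045], [0.534, -0.168, 0.045], [0.535, -0.172, 0.041], [0.532, -0.168, 0.041], [0.531, -0.171, 0.043], [0.529, -0.172, 0.039], [0.529, -0.175, 0.038], [0.525, -0.171, 0.041], [0.524, -0.174, 0.046], [0.522, -0.175, 0.039], [0.521, -0.178, 0.041]]
```

View pics/crop1.png

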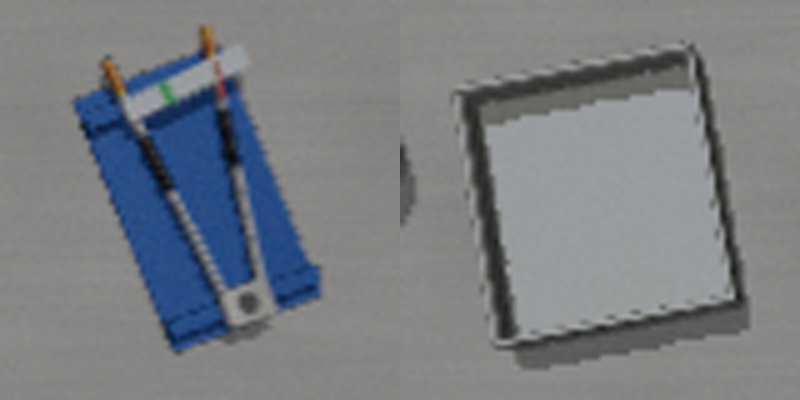

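The crop confirms both. The tongs show orange tips at crop (110,75) and (207,40), black pads at (155,162) and (230,140), a yaw of about 20° and the grip near (0.476,-0.228). The steel pan's centre is (0.513,0.272), with its rim at 65 mm. I'm moving above the tongs.

servo_tool([
  [[-2,-2.2,0,0,-1],[-5.3,-5.7,0,0,-1],[-8.6,-9.3,0,0,-1],[-11.9,-12.9,0,0,-1],[-15,-16.2,0,0,-1]],
])

```text
time_s: 0.6
eef_pos: [0.3144, 0.3048, 0.2559]
eef_rot: [-0.0, 0.223, 0.975, -0.0]
wrist_force: [1.4, -0.1, 0.8]
opening: 0.997
grasp_force: 0.0
```

servo_tool([
  [[-3.3,-3.6,0,0,-1],[-6.5,-7.1,0,0,-1],[-9.8,-10.6,0,0,-1],[-13,-14.1,0,0,-1],[-16.3,-17.7,0,0,-1]],
])

```text
time_s: 1.1
eef_pos: [0.3844, 0.0747, 0.2563]
eef_rot: [0.0, 0.223, 0.975, 0.0]
wrist_force: [0.9, 0.0, 0.2]
opening: 0.998
grasp_force: 0.0
```

servo_tool([
  [[-3.3,-3.6,0,-8.5,-1],[-6.5,-7.1,0,-17,-1],[-9.8,-10.6,0,-25.5,-1],[-13,-14.1,0,-34,-1],[-16.3,-17.7,0,-42,-1]],
])

```text
time_s: 1.6
eef_pos: [0.4486, -0.136, 0.2561]
eef_rot: [-0.0, -0.109, 0.994, 0.0]
wrist_force: [1.0, -0.6, 1.3]
opening: 0.998
grasp_force: 0.0
```

```bash
python3 - <<'E'
from h import *
o=ctrl.get_obs();print(o['eef_pos'],o['eef_rot'],o['time_s'],o['q'])
E
```

```text
[ 0.44860527 -0.13600875  0.25612768] [-2.42690336e-05 -1.09373371e-01  9.94000724e-01  1.58189639e-04] 1.6 [-5.48534886e-01 -6.30607230e-02  1.86418613e+00  2.26584096e-04
  1.34069916e+00 -2.33856815e+00]
```

servo_tool([
  [[-0.2,-3,0,-4,-1],[-0.4,-6,0,-7,-1],[-0.5,-7.8,0,-7.5,-1],[-0.5,-7.8,0,-7.5,-1],[-0.5,-7.8,0,-7.5,-1]],
])

```text
time_s: 2.1
eef_pos: [0.4696, -0.2091, 0.2557]
eef_rot: [-0.0, -0.171, 0.985, 0.001]
wrist_force: [-0.1, 0.7, 0.4]
opening: 0.999
grasp_force: 0.0
```

```bash
python3 - <<'E'
from h import *
p,W=shot('wrist','w1');np.savez('w1',p=p,W=W)
o=ctrl.get_obs();print(o['eef_pos'],o['eef_rot'],o['time_s'],o['q'])
E
```

```text
[ 0.46965591 -0.20863854  0.25588461] [-3.53764370e-04 -1.71308777e-01  9.85217141e-01  6.02285302e-04] 2.15 [-6.49506597e-01  4.45163995e-02  1.75802244e+00  3.10407919e-04
  1.34041774e+00 -2.56468996e+00]
```

View pics/w1.png

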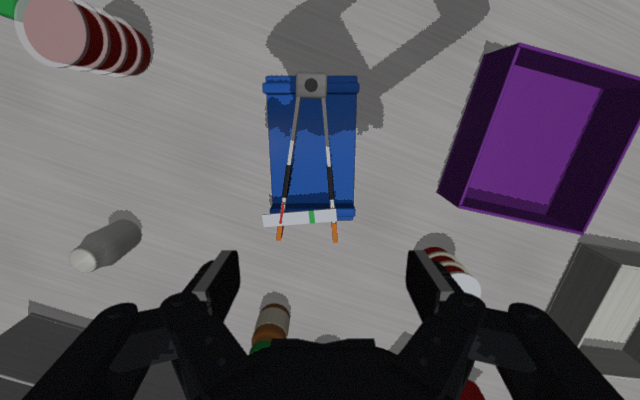

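Wrist picture: the tongs lie within the rest, with the heel at (311,84), pads near (289,175) and (331,180), and tips at (279,232) and (334,234). Now I'll measure the grip point and yaw.

```bash
cat > fit.py <<'E'
from h import *
def fit(p,W,box,zr=(.030,.052)):
    v0,v1,u0,u1=box
    m=np.zeros((400,640),bool);m[v0:v1,u0:u1]=1
    hsv=cv2.cvtColor(p,cv2.COLOR_RGB2HSV)
    ok=m&(W[...,2]>zr[0])&(W[...,2]<zr[1])
    nb=ok&~((hsv[...,0]>100)&(hsv[...,0]<130)&(hsv[...,1]>120))
    org=nb&(hsv[...,0]>5)&(hsv[...,0]<20)&(hsv[...,1]>130)
    blk=nb&(hsv[...,2]<55)
    return nb,org,blk
E
python3 - <<'E'
from fit import *
d=np.load('w1.npz');p,W=d['p'],d['W']
nb,org,blk=fit(p,W,(60,250,255,365))
def comps(m,mn=15):
    n,l,s,c=cv2.connectedComponentsWithStats(m.astype(np.uint8),connectivity=8)
    for i in range(1,n):
        if s[i,4]>=mn:
            w=W[l==i];b=cv2.minAreaRect(w[:,:2].astype(np.float32))
            print(s[i,4],c[i].round(0),w.mean(0).round(4),'med z',np.median(w[:,2]).round(4),'rect',np.round(b[0],4),np.round(b[1],3),round(b[2],1))
print('orange');comps(org);print('black');comps(blk)
hm=nb.copy();hm[98:]=0;print('heel');comps(hm)
for v in(165,180,195): print(v,p[v,280:296].max(1).tolist(),p[v,322:340].max(1).tolist())
E
```

```text
orange
84 [334. 233.] [ 0.529  -0.1713  0.0447] med z 0.0448 rect [ 0.5292 -0.1712] [0.025 0.006] 24.6
73 [279. 233.] [ 0.5519 -0.2359  0.0442] med z 0.0443 rect [ 0.5523 -0.236 ] [0.02  0.006] 10.8
black
120 [311.  85.] [ 0.3767 -0.2546  0.0462] med z 0.0462 rect [ 0.3769 -0.2547] [0.012 0.012] 18.8
149 [286. 180.] [ 0.4855 -0.2472  0.0443] med z 0.0445 rect [ 0.4861 -0.2472] [0.039 0.005] 9.9
133 [330. 183.] [ 0.4706 -0.1981  0.0446] med z 0.0447 rect [ 0.4707 -0.198 ] [0.038 0.005] 24.3
heel
784 [311.  85.] [ 0.3766 -0.2544  0.0446] med z 0.0446 rect [ 0.3762 -0.2547] [0.026 0.035] 19.6
165 [145, 145, 146, 145, 148, 143, 68, 46, 61, 72, 53, 22, 66, 149, 148, 146] [147, 147, 147, 142, 90, 110, 176, 178, 135, 74, 140, 148, 147, 146, 145, 147, 146, 147]
180 [145, 146, 147, 144, 47, 30, 37, 38, 33, 23, 79, 143, 149, 147, 145, 145] [146, 145, 145, 147, 145, 114, 47, 39, 39, 37, 37, 102, 146, 148, 146, 147, 147, 147]
195 [144, 139, 50, 31, 35, 33, 29, 56, 135, 101, 94, 91, 93, 93, 92, 93] [89, 90, 89, 86, 88, 89, 87, 34, 36, 37, 35, 38, 85, 96, 145, 147, 147, 146]
```

servo_tool([
  [[-0.3,-1.6,2,2.4,-1],[-0.3,-1.6,5.5,2.4,-1],[-0.3,-1.6,9,2.4,-1],[-0.3,-1.6,12,2.4,-1],[-0.3,-1.6,13,2.4,-1]],
])

```text
time_s: 2.65
eef_pos: [0.4763, -0.2208, 0.1232]
eef_rot: [-0.002, -0.151, 0.988, 0.002]
wrist_force: [-0.5, 0.3, -0.5]
opening: 1.001
grasp_force: 0.0
```

```bash
python3 - <<'E'
from fit import *
p,W=shot('wrist','w2');np.savez('w2',p=p,W=W)
o=ctrl.get_obs();print(o['eef_pos'],o['eef_rot'],o['time_s'],o['wrist_force'])
E
```

```text
[ 0.47649978 -0.22114123  0.12327663] [-0.00194062 -0.15119001  0.98850049  0.00214386] 2.7 [-0.1925785   0.63697842 -1.15640829]
```

View pics/w2.png

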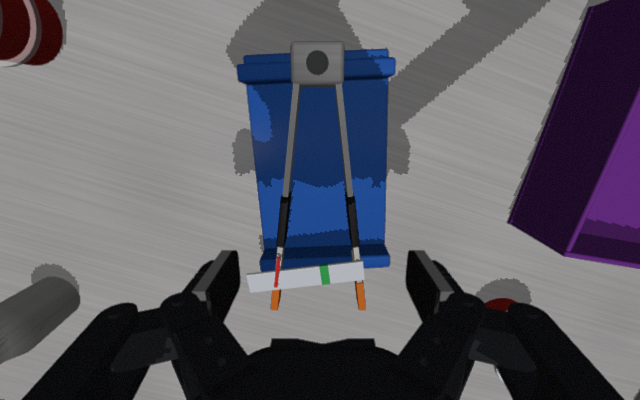

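The tongs are centred between the fingers and aligned (pads at about (282,225) and (352,225)). I'll refine the numbers from here.

```bash
python3 - <<'E'
from fit import *
d=np.load('w2.npz');p,W=d['p'],d['W']
nb,org,blk=fit(p,W,(35,315,240,395))
def comps(m,mn=40):
    n,l,s,c=cv2.connectedComponentsWithStats(m.astype(np.uint8),connectivity=8)
    for i in range(1,n):
        if s[i,4]>=mn:
            w=W[l==i];b=cv2.minAreaRect(w[:,:2].astype(np.float32))
            print(s[i,4],c[i].round(0),w.mean(0).round(4),'med z',np.median(w[:,2]).round(4),'rect',np.round(b[0],4),np.round(b[1],3),round(b[2],1))
print('orange');comps(org);print('black');comps(blk)
E
```

```text
orange
201 [360. 296.] [ 0.5286 -0.172   0.0446] med z 0.0447 rect [ 0.5293 -0.1716] [0.025 0.006] 24.8
151 [275. 299.] [ 0.552  -0.2361  0.0444] med z 0.0446 rect [ 0.5523 -0.2362] [0.019 0.006] 9.4
black
384 [317.  62.] [ 0.3767 -0.2548  0.0463] med z 0.0463 rect [ 0.3766 -0.2548] [0.013 0.012] 17.8
64 [318.  85.] [ 0.3887 -0.2506  0.0367] med z 0.0393 rect [ 0.3889 -0.2511] [0.001 0.023] 18.8
380 [352. 221.] [ 0.47   -0.1991  0.0444] med z 0.0446 rect [ 0.4694 -0.1993] [0.043 0.005] 24.8
401 [283. 221.] [ 0.4853 -0.2475  0.0443] med z 0.0446 rect [ 0.4856 -0.2477] [0.041 0.006] 9.9
```

servo_tool([
  [[0,-0.2,2,0,-1],[0,-0.2,4.5,0,-1],[0,-0.2,6.5,0,-1],[0,-0.2,7.8,0,-1],[0,-0.2,8.1,0,-1]],
])

```text
time_s: 3.2
eef_pos: [0.4788, -0.225, 0.0451]
eef_rot: [-0.0, -0.151, 0.989, 0.0]
wrist_force: [0.7, -0.6, -0.2]
opening: 0.997
grasp_force: 0.0
```

servo_tool([
  [[0,0,0,0,-0.6],[0,0,0,0,-0.5],[0,0,0,0,-0.4],[0,0,0,0,-0.35],[0,0,0,0,-0.35]],
])

```text
time_s: 3.7
eef_pos: [0.4794, -0.2259, 0.0461]
eef_rot: [0.001, -0.151, 0.989, -0.001]
wrist_force: [0.9, 0.0, 2.0]
opening: 0.675
grasp_force: 0.9
```

servo_tool([
  [[0,0.15,0.2,0,-0.35],[0,0.25,0.3,0,-0.3],[0,0.25,0.3,0,-0.2],[0,0.25,0.3,0,-0.1],[0,0.25,0.3,0,0]],
])

```text
time_s: 4.2
eef_pos: [0.4782, -0.2228, 0.0427]
eef_rot: [0.0, -0.151, 0.989, 0.0]
wrist_force: [-0.3, 2.0, 5.5]
opening: 0.499
grasp_force: 6.1
```

servo_tool([
  [[0,0,0,0,0.05],[0,0,0,0,0.1],[0,0,0,0,0.15],[0,0,0,0,0.15],[0,0,0,0,0.15]],
])

```text
time_s: 4.7
eef_pos: [0.4785, -0.2229, 0.0431]
eef_rot: [0.0, -0.151, 0.989, 0.0]
wrist_force: [-1.2, 3.1, 9.3]
opening: 0.428
grasp_force: 8.7
```

```bash
python3 - <<'E'
from fit import *
p,W=shot('wrist','w3');np.savez('w3',p=p,W=W)
o=ctrl.get_obs();print(o['eef_pos'],o['eef_rot'],o['time_s'],o['wrist_force'],o['opening'],o['grasp_force'])
E
```

```text
[ 0.47851007 -0.22290216  0.04312592] [ 2.52116265e-04 -1.50728766e-01  9.88575123e-01  2.96050617e-05] 4.75 [-1.16756452  2.44092748  9.21875496] 0.42372481259292744 8.742925599217415
```

View pics/w3.png

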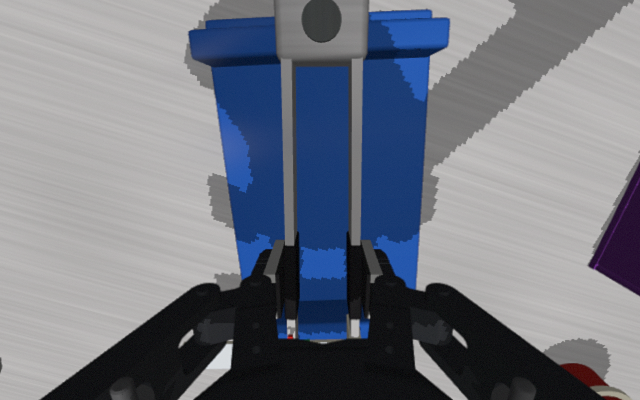

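Both pads are held symmetrically, with the arms nearly parallel. Lifting gently.

servo_tool([
  [[0,0,-0.3,0,0.15],[0,0,-0.8,0,0.15],[0,0,-1.5,0,0.15],[0,0,-2.5,0,0.15],[0,0,-3.5,0,0.15]],
])

```text
time_s: 5.25
eef_pos: [0.4781, -0.2231, 0.0782]
eef_rot: [-0.0, -0.151, 0.989, 0.0]
wrist_force: [0.3, 0.2, -1.5]
opening: 0.428
grasp_force: 6.3
```

servo_tool([
  [[0,0,-2,0,0.15],[0,0,-4.5,0,0.15],[0,0,-7,0,0.15],[0,0,-9.5,0,0.15],[0,0,-11,0,0.15]],
])

```text
time_s: 5.75
eef_pos: [0.4789, -0.2236, 0.1905]
eef_rot: [0.001, -0.151, 0.989, -0.001]
wrist_force: [1.0, 0.2, -0.8]
opening: 0.425
grasp_force: 6.3
```

```bash
python3 - <<'E'
from fit import *
p,W=shot('wrist','w4');np.savez('w4',p=p,W=W)
p,W=shot('scene','s4');np.savez('s4',p=p,W=W)
o=ctrl.get_obs();print(o['eef_pos'],o['eef_rot'],o['time_s'],o['wrist_force'],o['opening'],o['grasp_force'],o['q'])
a=np.load('w4.npz')['p'];b=p[60:210,200:400]
cv2.imwrite('pics/c4.png',np.vstack([cv2.resize(a[:,:,::-1],(448,280)),cv2.resize(b[:,:,::-1],(448,300))]))
W=np.load('w4.npz')['W']
# heel top height profile
for v in range(2,260,20): print(v,[round(float(W[v,u,2]),4) for u in(288,321,356)])
E
```

```text
[ 0.47958467 -0.22413103  0.19076212] [ 0.00208534 -0.15074531  0.98856795 -0.00221741] 5.85 [-0.12715259 -0.85773642  0.6315538 ] 0.42885766269762793 6.252305433154106 [-6.61578165e-01  1.45474596e-01  1.78765039e+00 -2.07626815e-05
  1.20237981e+00 -2.53501280e+00]
2 [0.1904, 0.1921, 0.1907]
22 [0.1894, 0.1909, 0.1906]
42 [0.1906, 0.1922, 0.1911]
62 [0.1888, 0.1887, 0.1889]
82 [0.1887, 0.0258, 0.1905]
102 [0.1902, 0.0047, 0.19]
122 [0.1901, 0.0053, 0.1898]
142 [0.1887, 0.0047, 0.1912]
162 [0.1899, 0.0054, 0.1902]
182 [0.1904, 0.0065, 0.1901]
202 [0.19, 0.0051, 0.1916]
222 [0.1902, 0.0201, 0.1897]
242 [0.1905, -0.0022, 0.1905]
```

View pics/c4.png

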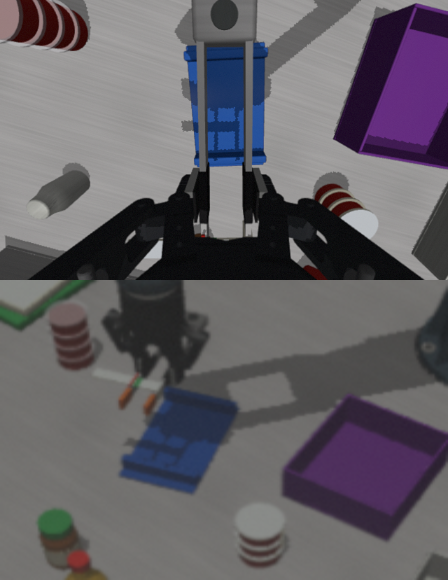

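The tongs are held level (top at z about 0.190 throughout) and clear of the rest. Carrying them over to the pan.

servo_tool([
  [[-0.2,0.8,0,0,0.15],[-0.6,2.5,0,0,0.15],[-1.2,5,0,0,0.15],[-1.9,8,0,0,0.15],[-2.6,11,0,0,0.15]],
])

```text
time_s: 6.35
eef_pos: [0.4687, -0.1077, 0.1858]
eef_rot: [-0.001, -0.151, 0.989, 0.001]
wrist_force: [0.1, -0.1, -1.0]
opening: 0.424
grasp_force: 6.3
```

servo_tool([
  [[-0.7,3,0,0,0.15],[-1.4,6,0,0,0.15],[-2.1,9,0,0,0.15],[-2.8,12,0,0,0.15],[-3.6,15,0,0,0.15]],
])

```text
time_s: 6.85
eef_pos: [0.4579, 0.0461, 0.186]
eef_rot: [-0.001, -0.151, 0.989, 0.001]
wrist_force: [0.5, 0.1, -0.1]
opening: 0.428
grasp_force: 6.3
```

servo_tool([
  [[-0.7,3,0,0,0.15],[-1.4,6,0,0,0.15],[-2.1,9,0,0,0.15],[-2.8,12,0,0,0.15],[-3.4,14.5,0,0,0.15]],
])

```text
time_s: 7.35
eef_pos: [0.4468, 0.1945, 0.186]
eef_rot: [-0.001, -0.151, 0.988, 0.0]
wrist_force: [0.4, -0.2, -0.0]
opening: 0.427
grasp_force: 6.3
```

servo_tool([
  [[-0.5,2,0,0,0.15],[-0.8,3.8,0,0,0.15],[-1.1,5,0,0,0.15],[-1.2,5.8,0,0,0.15],[-1.2,5.8,0,0,0.15]],
])

```text
time_s: 7.85
eef_pos: [0.4424, 0.2518, 0.1868]
eef_rot: [-0.001, -0.151, 0.988, -0.0]
wrist_force: [-0.5, -0.7, -0.3]
opening: 0.426
grasp_force: 6.3
```

```bash
python3 - <<'E'
from fit import *
o=ctrl.get_obs();print(o['eef_pos'],o['eef_rot'],o['time_s'],o['wrist_force'],o['opening'],o['grasp_force'],o['q'])
E
```

```text
[0.44241121 0.251824   0.18680171] [-5.86210468e-04 -1.51375458e-01  9.88476164e-01 -2.98751228e-05] 7.85 [-0.46206364 -0.68458682 -0.26608988] 0.4264036631225427 6.253325790166855 [ 2.83890997e-01  1.10414635e-01  1.83588342e+00  1.02067698e-04
  1.19646469e+00 -1.59086200e+00]
```

servo_tool([
  [[-0.2,0,1,0,0.15],[-0.4,-0.1,3,0,0.15],[-0.4,-0.2,5,0,0.15],[-0.4,-0.2,6.6,0,0.15],[-0.4,-0.2,7.3,0,0.15]],
])

```text
time_s: 8.35
eef_pos: [0.4466, 0.2491, 0.112]
eef_rot: [-0.002, -0.15, 0.989, -0.0]
wrist_force: [-0.2, 0.5, -1.6]
opening: 0.428
grasp_force: 6.3
```

servo_tool([
  [[0,0,0,0,0.18],[0,0,0,0,0.21],[0,0,0,0,0.24],[0,0,0,0,0.24],[0,0,0,0,0.24]],
])

```text
time_s: 8.85
eef_pos: [0.4481, 0.2506, 0.115]
eef_rot: [0.001, -0.151, 0.989, 0.0]
wrist_force: [-0.8, -0.2, -0.7]
opening: 0.38
grasp_force: 7.7
```

```bash
cat > look.py <<'E'
from fit import *
import sys
t=sys.argv[1]
o=ctrl.get_obs();print(o['eef_pos'].round(4),o['eef_rot'].round(4),o['time_s'],o['wrist_force'].round(1),o['opening'],o['grasp_force'])
for n in('scene','top'):
    p,W=shot(n);np.savez(n+t,p=p,W=W)
    hsv=cv2.cvtColor(p,cv2.COLOR_RGB2HSV)
    m=(W[...,2]>.08)&(W[...,2]<.14)&(abs(W[...,0]-.513)<.1)&(abs(W[...,1]-.272)<.1)
    org=m&(hsv[...,0]>5)&(hsv[...,0]<20)&(hsv[...,1]>110)
    k,l,s,c=cv2.connectedComponentsWithStats(org.astype(np.uint8))
    for i in range(1,k):
        if s[i,4]>3: print(n,s[i,4],c[i].round(0),W[l==i].mean(0).round(4))
    cv2.imwrite(f'pics/{n}{t}.png',p[:,:,::-1])
p,W=shot('wrist');np.savez('wr'+t,p=p,W=W)
for v in (110,160,210,250):
    w=W[v,230:420];k=(w[:,2]>.08);x=w[k]
    if len(x): print(v,x[:,2].min().round(4),x[:,2].max().round(4),'u',np.flatnonzero(k)[[0,-1]]+230,'width',np.linalg.norm(x[0]-x[-1]).round(4))
E
python3 look.py 5; python3 - <<'E'
from h import *
p=np.load('scene5.npz')['p'];a=p[180:280,350:470]
q=np.load('top5.npz')['p'][170:270,190:310]
cv2.imwrite('pics/c5.png',np.hstack([cv2.resize(x[:,:,::-1],(400,333),interpolation=cv2.INTER_CUBIC) for x in(a,q)]))
E
```

```text
[0.4481 0.2506 0.115 ] [ 6.000e-04 -1.507e-01  9.886e-01  1.000e-04] 8.85 [-0.8 -0.2 -0.7] 0.379752093597766 7.702854573726654
scene 21 [404. 217.] [0.5158 0.2587 0.1166]
scene 17 [414. 221.] [0.5088 0.2851 0.1168]
110 0.1004 0.1161 u [283 360] width 0.0301
160 0.0986 0.1155 u [285 358] width 0.03
210 0.0992 0.1158 u [287 357] width 0.0301
250 0.096 0.1167 u [267 378] width 0.0574
```

View pics/c5.png

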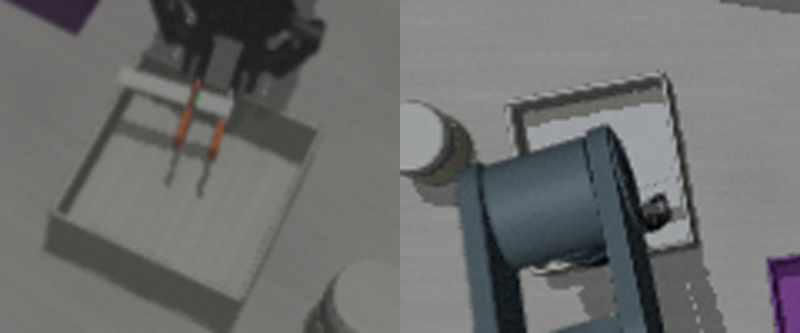

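The tips are over the pan's middle at about (0.512, 0.272), with the arms parallel. They stand about 43 mm above the rim, so I'll lower a touch and settle, then check the pointer closely.

servo_tool([
  [[0,0,0.2,0,0.245],[0,0,0.5,0,0.245],[0,0,0.7,0,0.245],[0,0,0.7,0,0.245],[0,0,0.7,0,0.245]],
])

```text
time_s: 9.5
eef_pos: [0.4476, 0.2504, 0.1072]
eef_rot: [-0.0, -0.151, 0.989, -0.0]
wrist_force: [0.7, 0.3, -0.6]
opening: 0.38
grasp_force: 7.8
```

servo_tool([
  [[0,0,0,0,0.245],[0,0,0,0,0.245],[0,0,0,0,0.245],[0,0,0,0,0.245],[0,0,0,0,0.245]],
])

```text
time_s: 10.0
eef_pos: [0.4477, 0.2504, 0.1074]
eef_rot: [0.0, -0.151, 0.989, 0.0]
wrist_force: [0.3, 1.0, -0.3]
opening: 0.381
grasp_force: 7.8
```

```bash
python3 look.py 6; python3 - <<'E'
from h import *
d=np.load('scene6.npz');p,W=d['p'],d['W']
hsv=cv2.cvtColor(p,cv2.COLOR_RGB2HSV);s=np.s_[195:230,380:425]
h=hsv[s];r=((h[...,0]<4)|(h[...,0]>172))&(h[...,1]>110);g=(h[...,0]>45)&(h[...,0]<85)&(h[...,1]>70)
for n,m in(('red',r),('green',g)): print(n,np.argwhere(m)[:,::-1].tolist(),W[s][m].mean(0).round(4) if m.any() else '')
a=p[195:230,380:425,::-1]
cv2.imwrite('pics/c6.png',cv2.resize(a,(720,560),interpolation=cv2.INTER_CUBIC))
E
```

```text
[0.4477 0.2504 0.1074] [ 1.000e-04 -1.507e-01  9.886e-01  0.000e+00] 10.0 [ 0.3  1.  -0.3] 0.38112744008595095 7.8260475397109985
scene 22 [404. 219.] [0.5162 0.2594 0.1111]
scene 20 [414. 222.] [0.5077 0.2846 0.1098]
110 0.0923 0.1078 u [283 360] width 0.03
160 0.0908 0.1083 u [285 358] width 0.03
210 0.0928 0.1081 u [287 357] width 0.0301
250 0.0893 0.1093 u [267 378] width 0.0572
red [[28, 11], [28, 12]] [0.4791 0.2469 0.1123]
green [[28, 15]] [0.4885 0.2529 0.1128]
```

View pics/c6.png

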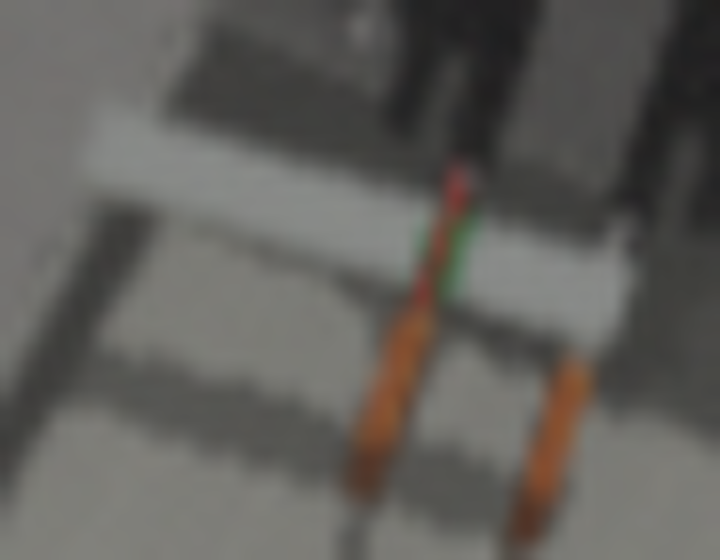

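The red pointer stands inside the green band, with green visible on both sides (crop (440,240)). The arms are parallel, the opening gives a pad width of about 32 mm, and everything is still. Handing in.

```bash
python3 -c "
from bench import ctrl
print(ctrl.hand_in())"
```

```text
the job is handed in; nothing more can be done
None
```

The tongs are held level and still over the middle of the steel pan, tips about 37 mm above its rim, squeezed so the red pointer stands in the green band (gap about 20–21 mm), and the job is handed in.

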